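Close the two-part plaster mould through its L-slot

ROBOT

A 6-joint arm with a two-finger parallel gripper is mounted at the origin on the work surface. World frame = base frame: x ahead of the robot, y to its left, z up, the work surface at z = 0. Lengths are in mm, angles in rad, forces in N, time in s.
With the tool pointing down it reaches from about 275 to 1000 mm from the base axis. Payload 8.4 kg.
Tool frame: the origin (TCP) lies at the very end of the fingers, on their centre line; the grasp point (between the pads) lies 19 mm behind it; y points along the fingers, x is the direction in which the jaws open and shut, and the axes are right-handed (so a half turn about y gives the same grasp; the last joint's range is limited). The gripper opens to 85 mm and grips with 20 to 120 N. Pads are 22 mm wide; open, the fingers measure 114 mm over their backs; the gripper's body (76 mm by 85 mm) begins 54 mm behind the grasp point. The pads swing forward as they close: fully open they stand 13 mm farther back than shut.
Start: joints at [1.267, 0.353, 1.633, -0, 1.155, -0.002], TCP at [185.773, 596.755, 231.281] pointing down, gripper open.
Joint ranges: [-2.63, 2.63], [-0.92, 2.1], [0.06, 2.66], [-1.3, 4.44], [0, 2.69], [-3.02, 3.02]. Speed limits (rad/s): [2.22, 2.22, 2.79, 3.14, 3.14, 3.14].

INTERFACE

Orientations are given as a unit quaternion [x, y, z, w].
In Python, from bench import observe, snapshot, camera_info, finish_job gives the robot as it stands.
- The arm moves only by the tool step_arm, never from a script. Its argument "rows" is a list of rows, each a list of 7 numbers: the turn, a rotation vector about the tool's x, y, z in degrees, then the shift along the tool's x, y, z in mm, then the opening, from 0 (shut) to 1 (fully open). A call has 1 to 20 rows; each row is the pose to reach, as a shift and turn from the pose measured when the call began, along the tool's axes at that moment; what a row does not reach only later rows make up. A row lasts 1/8 s, in which the tool goes at most 62.5 mm and 10.7 degrees, less where a joint would pass 70% of its speed; a pose out of reach is approached as far as the arm can. A call with a gripper value outside its range is refused whole. The fingers move at their own pace and stop on an object; the grip force is fixed at half the most. Time passes only in rows, so rows that repeat a pose let the fingers close. It gives the time, the measured TCP pose, the force and the opening at its end, in the units of the state.
- observe(): the state, without advancing time (a new reading comes with each control period).
- snapshot(name): name is "scene" or "top"; returns the picture (400x640x3 uint8, red, green, blue); there is no depth.
- camera_info(name): a dict with "K" (3x3 intrinsics, pixels), "rvec" (rotation vector, rad) and "tvec" (3), from world to camera coordinates, as OpenCV has them. Camera axes: x right, y down, z forward; pixel columns grow to the right and rows downward; lengths in mm; the calibration is good to about 2 mm. A picture is of the moment at which its call begins. camera_info takes no time and is no camera call.
- finish_job(): hands the job in, once; it reports no verdict.
The state is a dict: "time": time; "q": joint angles; "dq": joint speeds; "joint_torque": joint torques, N m; "eef_pos": TCP position; "orientation": TCP orientation; "force": force on the tool from outside, world axes, zero at the start; "moment": the same for the moment, N m; "opening": finger opening in mm.
Only numpy, scipy, OpenCV 4.12 (cv2) and the standard library are available. Lean on these libraries where they do the work, as an engineer would, in place of code of your own. Each camera call takes 0.05 s, during which the arm holds its last target. There are 200 camera calls.

TASK

Close the plaster mould: push its moving half with your fingertips so that the brass guide pin runs along the long leg of the L-shaped slot to the corner, then push it round the corner and along the short leg to the very end, so that the half is fully home against the fixed half. Only push it: do not lift it or force the pin out of the slot, leave everything else on the bench where it stands, and finish clear of it all.

Things in the scene. Friction and masses are not known exactly. Their poses are not given: they have to be found in the camera images.
- fixture: Fixed plywood board 320 x 360 x 18 mm with an aluminium plate on it (top 26 mm above the bench) cut with an L-slot 16 mm wide, and the fixed half of a cream plaster mould (top at 81 mm). Origin: at bench height under the middle of the moving half's travel; z up, +y along the slot's long leg (110 mm, first push), +x along its short leg (60 mm, second push, roughly away from the robot).
- carriage (a joint): Travel of the moving half along the long leg, m, towards the fixture's +y; starts between 0 and 0.03; about 0.110 (0.108 to 0.112) when the guide pin is in the corner and along the short leg. Slides with a steady drag of about 3 N plus 10 N per m/s, stays where it is left.
- closing (a joint): Travel of the moving half along the slot's short leg, m, in the fixture's +x; 0 (play of 2 mm either way) in the long leg, 0.060 when the pin meets the slot's end and the halves are shut (1 mm apart). Blocked by the slot's wall until the pin is in the corner. Same drag as the other.
- lift (a joint): Height of the moving half above the plate, m: 0 as it slides. It rests there by its weight (about 0.6 kg) and could be lifted out, which is forbidden.
- rear_face (a point): Middle of the moving half's rear face (the fixture's -y side), 58.5 mm above the bench: push here for the long leg. The moving half is a cream plaster block 95 mm (fixture x) by 110 mm (fixture y), spanning 36 to 81 mm above the bench, on a plywood carriage 4 mm smaller. It moves without turning.
- near_face (a point): Middle of the moving half's near face (the fixture's -x side, towards the robot), 58.5 mm above the bench: the face to push for the short leg.
- pin (a point): Top of the low brass guide-pin head, 18 mm across, on a flat steel arm in front (fixture +y) of the moving half, 90 mm from its centre, 35 mm above the bench; the pin below it is 12 mm thick and runs in the slot.
- slot_corner (a point): Centre of the slot's corner, at the plate's top face.
- slot_end (a point): Where the pin's centre stands when it meets the end of the slot's short leg, at the plate's top face.
- soap_jar: small jar of mould soap with a green lid, 44 mm across, 50 mm tall, standing on the board on the robot's side of the moving half's starting place; bystander. Origin: centre of its underside
- bisque_cup: unglazed terracotta cup, 64 mm across, 65 mm tall, on the board beyond the moving half's starting place; bystander. Origin: centre of its underside
- glaze_bottle: glaze bottle with a blue cap, 66 mm across, 150 mm tall, on the bench at the left; bystander. Origin: centre of its underside
- bowl: blue bowl, 130 mm across, 55 mm tall, on the bench at the left; bystander. Origin: centre of its underside
- brush: brush lying on the bench at the right; bystander. Origin: middle of the tool, on the bench's surface
- scraper: spatula lying on the bench at the right; bystander. Origin: middle of the tool, on the bench's surface
- tool_mug: white mug, 80 mm across, 90 mm tall, on the bench at the right; bystander. Origin: centre of its underside

How it is judged:
By the outcome, as a careful person would: the job done as asked, in the order asked, and still so for the second after the job is handed in, with the robot touching nothing.
It also fails if it takes over 50 s, if anything falls off the work surface, if the arm or the gripper's body presses on something with over 40 N, if the wrist force passes 120 N, or if a joint passes its speed limit or range.

## Working session

There is one attempt and no reset: what is moved stays moved. The work goes in short steps, Python scripts to look and compute and a tool call to move; the robot and the scene stay as the last step left them, time stands still between calls to the robot, and variables do not carry over. Pictures are saved under pics/ and viewed, about 8 in all and at most 12, crops included, and the job is handed in when it is done.

Besides the shell and the picture viewer there is one more tool, called after ">>>" as a command line: name --pt "numbers of a row" for each row, then --argument value for the rest. step_arm: Moves the arm, as the interface text tells. Its arguments: {"type":"object","properties":{"rows":{"type":"array"}},"required":["rows"]}

```bash
mkdir -p pics; cat > h.py <<'E'
import numpy as np,cv2
from bench import observe,snapshot,camera_info,finish_job
from scipy.spatial.transform import Rotation as R
def snap(n,f,crop=None,s=1):
    im=snapshot(n)[:,:,::-1]
    cv2.imwrite('pics/raw_'+f,im)
    if crop: a,b,c,d=crop; im=im[b:d,a:c]
    cv2.imwrite('pics/'+f,cv2.resize(im,None,fx=s,fy=s,interpolation=cv2.INTER_CUBIC))
def ray(n,u,v,z):
    c=camera_info(n);K=np.array(c['K'],float);r=cv2.Rodrigues(np.array(c['rvec'],float))[0];t=np.array(c['tvec'],float).ravel()
    C=-r.T@t;d=r.T@np.linalg.solve(K,[u,v,1]);return C+d*(z-C[2])/d[2]
def proj(n,P):
    c=camera_info(n);return cv2.projectPoints(np.array(P,float).reshape(-1,3),np.array(c['rvec'],float),np.array(c['tvec'],float),np.array(c['K'],float),None)[0].reshape(-1,2)
E
python3 - <<'E'
from h import *
snap('top','t0.png',s=1.25);snap('scene','s0.png',s=1.25)
o=observe();print(o['time'],o['eef_pos'],o['orientation'],o['force'],o['opening'],R.from_quat(o['orientation']).as_matrix().round(3))
for n in('top','scene'):
  c=camera_info(n);print(c); 
E
```

```text
0.1 [185.65204111 596.33027126 230.62868257] [ 0.56975409  0.41877869 -0.41949673 -0.56923385] [-0.0360201  -0.11781043  1.44810491] 85.0786747945292 [[ 0.297 -0.    -0.955]
 [ 0.955 -0.001  0.297]
 [-0.001 -1.     0.   ]]
{'K': array([[378.02628058,   0.        , 321.70339687],
       [  0.        , 378.02628058, 204.18116635],
       [  0.        ,   0.        ,   1.        ]]), 'rvec': array([ 2.17846147, -2.13294922,  0.19864828]), 'tvec': array([  -6.68961565,  540.94790233, 1032.68964912])}
{'K': array([[422.63560388,   0.        , 323.86373127],
       [  0.        , 422.63560388, 198.2238055 ],
       [  0.        ,   0.        ,   1.        ]]), 'rvec': array([ 1.36339882,  2.40661411, -0.73920784]), 'tvec': array([ 266.00030233, -366.69533331, 1613.8172826 ])}
```

View pics/t0.png

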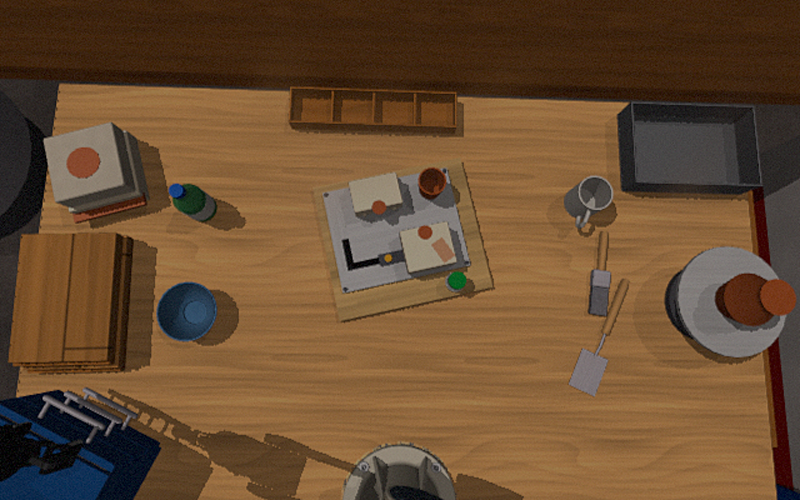

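View pics/s0.png

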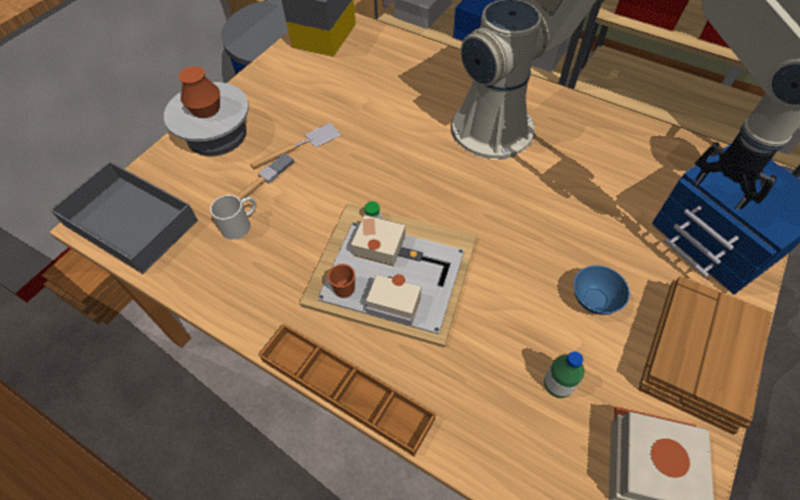

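The top view shows the fixture at about (400,240) in the enlarged picture: moving half at (428,248), pin at (388,258), slot corner at (348,264), slot end at (346,240), jar at (457,281) and cup at (431,182). I'll take one enlarged crop to measure from.

```bash
python3 - <<'E'
import cv2
im=cv2.imread('pics/raw_t0.png')[125:260,245:400]
cv2.imwrite('pics/t0c.png',cv2.resize(im,None,fx=5,fy=4.4 if 0 else 5,interpolation=cv2.INTER_CUBIC)[:600*5//5+75])
im=cv2.resize(im,None,fx=4.4,fy=4.4,interpolation=cv2.INTER_CUBIC);print(im.shape);cv2.imwrite('pics/t0c.png',im)
E
```

```text
(594, 682, 3)
```

View pics/t0c.png

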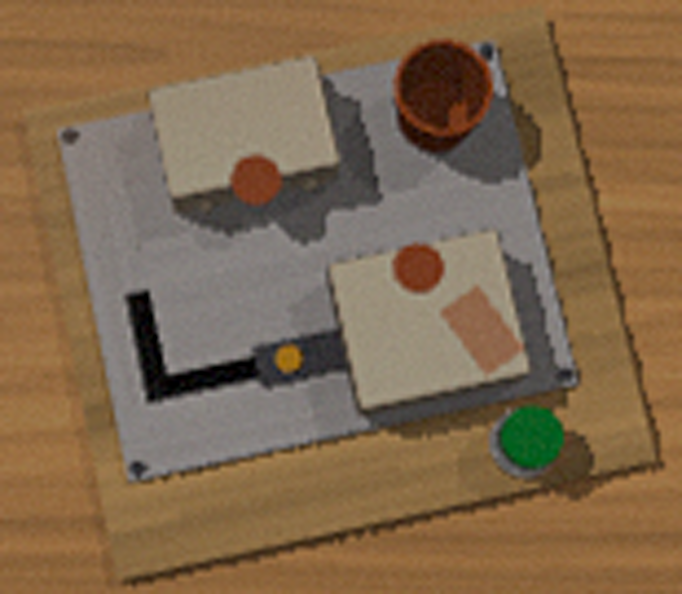

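```bash
cat > m.py <<'E'
from h import *
g=lambda p,z:ray('top',245+(p[0]+.5)/4.4-.5,125+(p[1]+.5)/4.4-.5,z)[:2]
E
python3 - <<'E'
from m import *
S={'mov':([(331,267),(498,234),(528,372),(367,410)],81),'fix':([(150,90),(313,57),(338,163),(172,200)],81),'board':([(25,117),(122,582),(660,465),(550,10)],18),'pin':([(288,359)],35),'slot':([(150,400),(138,292),(165,375)],26),'jar':([(531,436)],68),'cup':([(443,88)],83)}
for k,(p,z) in S.items():
  w=np.array([g(a,z) for a in p]);print(k,w.round(1).tolist(),w.mean(0).round(1))
  if len(w)==4:
    e=np.roll(w,-1,0)-w;print('  len',np.linalg.norm(e,axis=1).round(1),'ang',np.degrees(np.arctan2(e[:,1],e[:,0])).round(1))
E
```

```text
mov [[587.4, 12.0], [611.3, -92.9], [523.8, -112.0], [497.8, -12.0]] [555.1 -51.2]
  len [107.6  89.5 103.3  92.8] ang [ -77.2 -167.7  104.6   15. ]
fix [[699.0, 129.1], [723.9, 26.2], [654.6, 8.9], [627.8, 112.8]] [676.3  69.2]
  len [105.9  71.4 107.3  73.1] ang [ -76.4 -166.   104.5   12.9]
board [[697.7, 217.7], [390.3, 141.0], [473.2, -208.3], [783.5, -135.9]] [586.2   3.6]
  len [316.8 359.  318.7 363.9] ang [-166.   -76.7   13.1  103.6]
pin [[535.3, 37.6]] [535.3  37.6]
slot [[507.7, 126.6], [578.8, 137.0], [524.3, 117.5]] [536.9 127.1]
jar [[485.2, -115.8]] [ 485.2 -115.8]
cup [[705.1, -57.1]] [705.1 -57.1]
```

Checks on the measurements:

- **Orientation:** the fixture is turned about 13.5°, and the sizes agree with those given.
- **Moving half:** its centre is at (555,-51).
- **Pin:** it needs about 87 mm to reach the corner.

I'll go above a point behind the rear face, turning tool x to fixture +x (so tool z is fixture +y), with the fingers shut.

>>> step_arm --pt "0 3.7 0 -37 0 -37 0" --pt "0 7.4 0 -74 0 -74 0" --pt "0 11.1 0 -111 0 -111 0" --pt "0 14.8 0 -148 0 -148 0" --pt "0 18.5 0 -186 0 -186 0" --pt "0 22.2 0 -223 0 -223 0" --pt "0 25.9 0 -260 0 -260 0" --pt "0 29.6 0 -297 0 -297 0" --pt "0 33.3 0 -334 0 -334 0" --pt "0 37 0 -371 0 -371 0" --pt "0 40.7 0 -408 0 -409 0" --pt "0 44.4 0 -446 0 -446 0" --pt "0 48.1 0 -483 0 -484 0" --pt "0 51.8 0 -520 0 -521 0" --pt "0 55.5 0 -557 0 -558 0" --pt "0 59.2 0 -595 0 -596 0" --pt "0 59.2 0 -595 0 -596 0" --pt "0 59.2 0 -595 0 -596 0" --pt "0 59.2 0 -595 0 -596 0"

```text
time: 2.48
eef_pos: [577.3, -147.9, 231.3]
orientation: [0.702, 0.083, -0.084, -0.702]
force: [-0.1, -0.1, -0.1]
opening: 0.2
```

>>> step_arm --pt "0 0 0 0 30 0 0" --pt "0 0 0 0 60 0 0" --pt "0 0 0 0 90 0 0" --pt "0 0 0 0 115 0 0" --pt "0 0 0 0 140 0 0" --pt "0 0 0 0 160 0 0" --pt "0 0 0 0 175 0 0" --pt "0 0 0 0 180 0 0" --pt "0 0 0 0 180 0 0" --pt "0 0 0 0 180 0 0"

```text
time: 3.72
eef_pos: [577.6, -148.1, 52.0]
orientation: [0.703, 0.084, -0.084, -0.702]
force: [0.0, 0.5, -0.3]
opening: -0.0
```

```bash
python3 - <<'E'
from h import *
snap('scene','s1.png',(220,140,400,290),4)
o=observe();print(o['time'],o['eef_pos'],o['force'],R.from_quat(o['orientation']).as_matrix().round(3))
E
```

```text
3.775 [ 577.57103402 -148.15554675   52.01986784] [ 0.45088333 -0.53769735  0.1650549 ] [[ 0.972  0.    -0.235]
 [ 0.235 -0.001  0.972]
 [-0.    -1.    -0.001]]
```

View pics/s1.png

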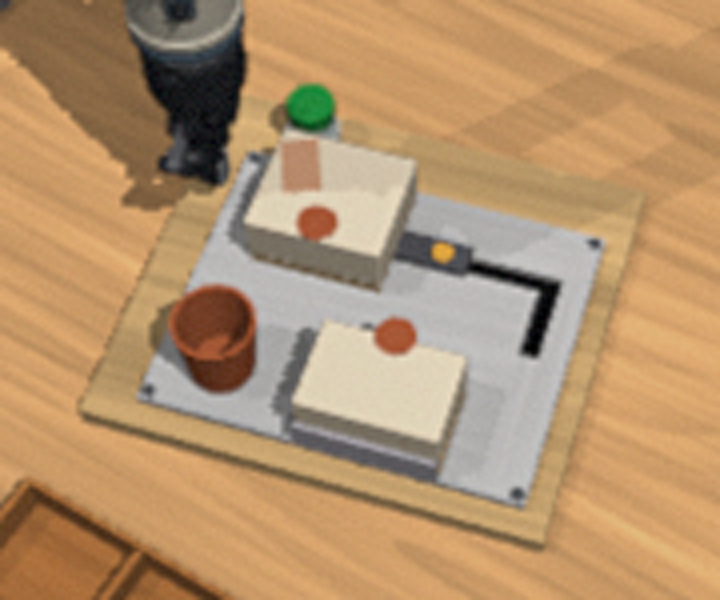

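The gripper (crop pixel 200,165) stands clear behind the rear face, and the slot is clear ahead of the pin (443,252). Now the first part of the long push.

>>> step_arm --pt "0 0 0 0 0 8 0" --pt "0 0 0 0 0 16 0" --pt "0 0 0 0 0 24 0" --pt "0 0 0 0 0 30 0" --pt "0 0 0 0 0 36 0" --pt "0 0 0 0 0 42 0" --pt "0 0 0 0 0 48 0" --pt "0 0 0 0 0 54 0" --pt "0 0 0 0 0 60 0" --pt "0 0 0 0 0 66 0" --pt "0 0 0 0 0 72 0" --pt "0 0 0 0 0 78 0" --pt "0 0 0 0 0 84 0" --pt "0 0 0 0 0 90 0" --pt "0 0 0 0 0 95 0" --pt "0 0 0 0 0 100 0" --pt "0 0 0 0 0 100 0"

```text
time: 5.9
eef_pos: [553.9, -50.3, 51.8]
orientation: [0.702, 0.084, -0.084, -0.702]
force: [-0.4, -0.5, -0.2]
opening: 0.0
```

```bash
python3 - <<'E'
from h import *
snap('top','t1.png',(245,125,400,260),4.4)
o=observe();print(o['time'],o['eef_pos'],o['force'])
E
```

```text
5.95 [553.88557486 -50.39236432  51.74615684] [-0.29761023 -0.64169049 -0.06415894]
```

View pics/t1.png

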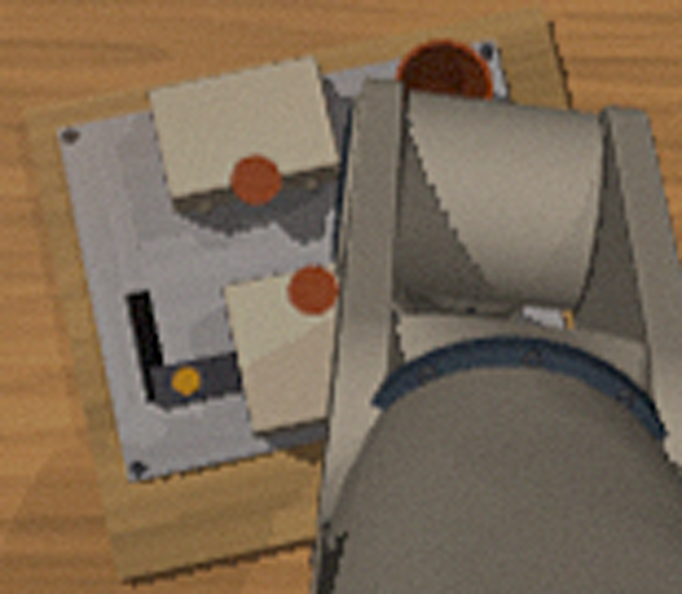

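```bash
python3 - <<'E'
from m import *
a=g((288,359),35);b=g((186,381),35);print(a,b,b-a,np.linalg.norm(b-a)); ey=np.array([-.235,.972])
# corner: outer corner (150,400) moved 8mm in both; tip of slot right side estimates
ex=np.array([.972,.235]);c=g((150,400),26)+8*ex-8*ey;i=g((165,375),26)-8*ex+8*ey;print(c,i,(c-b)@ey,(i-b)@ey,(c-b)@ex)
E
```

```text
[535.34749288  37.64324911] [519.44114141 103.14795827] [-15.90635147  65.50470916] 67.40830022158855
[517.31178802 120.74121196] [514.61474232 123.38266758] 17.601040627904357 20.802341231796714 2.0646831268833474
```

The pin (186,381) has moved 67 mm, with 18 to 21 mm left to the corner. I'll creep the rest and feel for the stop.

>>> step_arm --pt "0 0 0 0 0 4 0" --pt "0 0 0 0 0 8 0" --pt "0 0 0 0 0 12 0" --pt "0 0 0 0 0 15 0" --pt "0 0 0 0 0 17 0" --pt "0 0 0 0 0 17 0"

```text
time: 6.7
eef_pos: [549.8, -33.5, 51.7]
orientation: [0.702, 0.083, -0.084, -0.702]
force: [0.3, -1.2, -0.6]
opening: -0.3
```

>>> step_arm --pt "0 0 0 0 0 1 0" --pt "0 0 0 0 0 2 0"

```text
time: 6.95
eef_pos: [549.4, -31.7, 51.7]
orientation: [0.702, 0.083, -0.084, -0.702]
force: [0.1, -3.1, 0.7]
opening: -0.1
```

>>> step_arm --pt "0 0 0 0 0 1 0" --pt "0 0 0 0 0 1.5 0"

```text
time: 7.2
eef_pos: [549.0, -30.2, 51.7]
orientation: [0.702, 0.083, -0.084, -0.702]
force: [0.6, -2.9, 1.6]
opening: -0.2
```

>>> step_arm --pt "0 0 0 0 0 1 0" --pt "0 0 0 0 0 1.5 0"

```text
time: 7.45
eef_pos: [548.6, -28.7, 51.7]
orientation: [0.702, 0.083, -0.084, -0.702]
force: [0.5, -5.5, 0.8]
opening: -0.1
```

>>> step_arm --pt "0 0 0 0 0 1 0" --pt "0 0 0 0 0 1 0"

```text
time: 7.7
eef_pos: [548.7, -28.5, 51.8]
orientation: [0.703, 0.084, -0.084, -0.702]
force: [1.3, -9.2, -0.2]
opening: -0.0
```

The force rose to 9 N with no further travel, so the pin is at the corner's end wall. I'll back off, rise, go round to the near face and descend.

>>> step_arm --pt "0 0 0 0 0 -8 0" --pt "0 0 0 0 0 -18 0" --pt "0 0 0 0 0 -28 0" --pt "0 0 0 0 -20 -30 0" --pt "0 0 0 0 -50 -30 0" --pt "0 0 0 0 -80 -30 0" --pt "0 0 0 0 -105 -30 0" --pt "0 0 0 0 -110 -30 0" --pt "0 0 0 -20 -110 -10 0" --pt "0 0 0 -45 -110 15 0" --pt "0 0 0 -70 -110 40 0" --pt "0 0 0 -90 -110 60 0" --pt "0 0 0 -100 -110 66 0" --pt "0 0 0 -100 -110 66 0" --pt "0 0 0 -100 -80 66 0" --pt "0 0 0 -100 -50 66 0" --pt "0 0 0 -100 -25 66 0" --pt "0 0 0 -100 -8 66 0" --pt "0 0 0 -100 0 66 0" --pt "0 0 0 -100 0 66 0"

```text
time: 10.2
eef_pos: [436.3, 11.9, 51.3]
orientation: [0.703, 0.083, -0.084, -0.702]
force: [-0.0, 0.0, 0.0]
opening: 0.1
```

```bash
python3 - <<'E'
from h import *
snap('scene','s2.png',(220,140,400,290),4)
o=observe();print(o['time'],o['eef_pos'],o['force'])
E
```

```text
10.25 [436.43629344  11.93509839  51.76970143] [0.25259875 0.05004813 0.5785668 ]
```

View pics/s2.png

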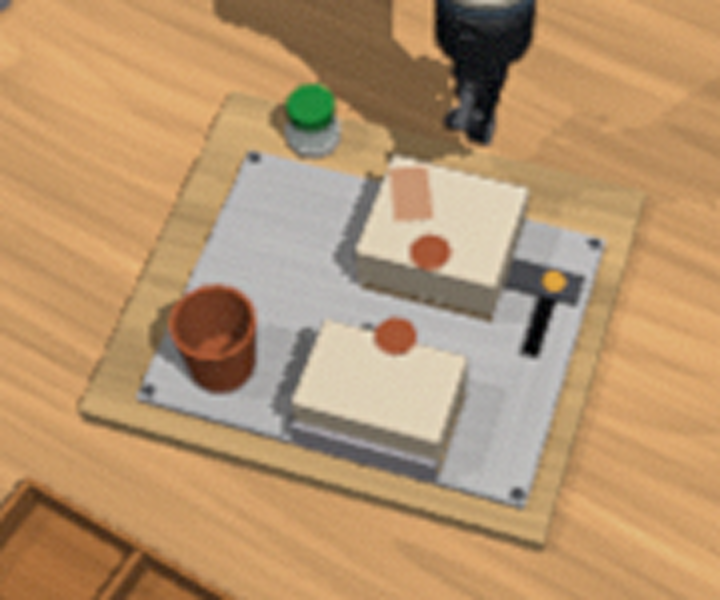

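The pin (553,282) is at the corner, in line with the short leg, and the gripper (470,120) faces the near side. Contact should come at about 39 mm and the end at about 99 mm.

>>> step_arm --pt "0 0 0 8 0 0 0" --pt "0 0 0 16 0 0 0" --pt "0 0 0 24 0 0 0" --pt "0 0 0 30 0 0 0" --pt "0 0 0 35 0 0 0" --pt "0 0 0 40 0 0 0" --pt "0 0 0 45 0 0 0" --pt "0 0 0 50 0 0 0" --pt "0 0 0 55 0 0 0"

```text
time: 11.38
eef_pos: [488.7, 24.7, 51.5]
orientation: [0.703, 0.083, -0.085, -0.702]
force: [-4.6, -2.5, 4.5]
opening: -0.0
```

>>> step_arm --pt "0 0 0 5 0 0 0" --pt "0 0 0 10 0 0 0" --pt "0 0 0 15 0 0 0" --pt "0 0 0 20 0 0 0" --pt "0 0 0 25 0 0 0" --pt "0 0 0 29 0 0 0" --pt "0 0 0 32 0 0 0" --pt "0 0 0 32 0 0 0"

```text
time: 12.38
eef_pos: [519.4, 32.2, 51.3]
orientation: [0.703, 0.082, -0.085, -0.702]
force: [-2.4, -0.6, 1.0]
opening: -0.0
```

```bash
python3 - <<'E'
from h import *
snap('scene','s3.png',(220,140,400,290),4)
o=observe();print(o['time'],o['eef_pos'],o['force'])
E
```

```text
12.425 [519.42628016  32.18232271  51.28371898] [-3.36604916 -0.09480323  2.5534319 ]
```

View pics/s3.png

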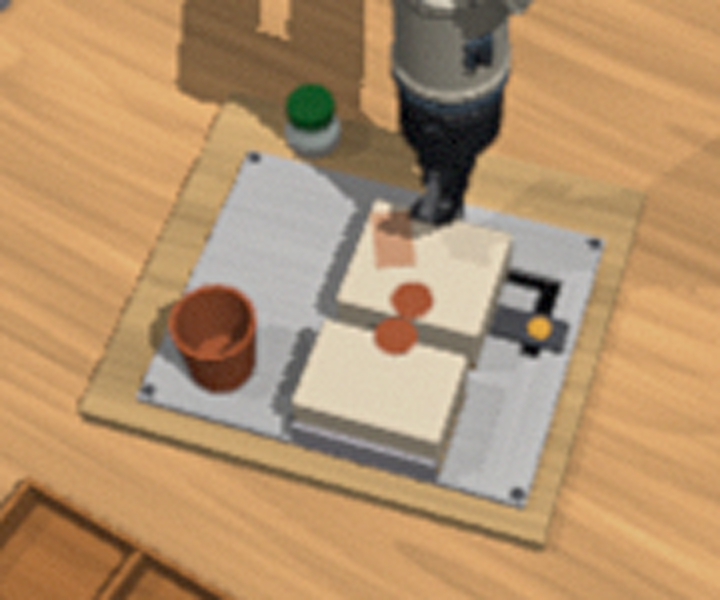

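```bash
python3 - <<'E'
from h import *
p=[ray('scene',220+(u+.5)/4-.5,140+(v+.5)/4-.5,35)[:2] for u,v in((553,282),(540,328))];print(p,np.linalg.norm(p[1]-p[0]))
E
```

```text
[array([517.96486616, 124.80073857]), array([559.18260918, 136.03173067])] 42.72045789782933
```

>>> step_arm --pt "0 0 0 3 0 0 0" --pt "0 0 0 6 0 0 0" --pt "0 0 0 8 0 0 0" --pt "0 0 0 9 0 0 0"

```text
time: 12.92
eef_pos: [528.0, 34.3, 51.2]
orientation: [0.703, 0.082, -0.085, -0.702]
force: [-4.5, -1.3, 4.0]
opening: -0.1
```

About 8 mm should remain, so I'll creep.

>>> step_arm --pt "0 0 0 2 0 0 0" --pt "0 0 0 4 0 0 0" --pt "0 0 0 5 0 0 0"

```text
time: 13.3
eef_pos: [533.0, 35.5, 51.2]
orientation: [0.703, 0.082, -0.085, -0.702]
force: [-5.1, -1.3, 4.0]
opening: -0.0
```

>>> step_arm --pt "0 0 0 1 0 0 0" --pt "0 0 0 2 0 0 0"

```text
time: 13.55
eef_pos: [535.0, 36.0, 51.2]
orientation: [0.703, 0.082, -0.085, -0.702]
force: [-5.3, -1.7, 4.0]
opening: 0.3
```

>>> step_arm --pt "0 0 0 1 0 0 0" --pt "0 0 0 1.5 0 0 0"

```text
time: 13.8
eef_pos: [535.3, 36.0, 51.1]
orientation: [0.703, 0.082, -0.086, -0.701]
force: [-9.2, -4.5, 7.9]
opening: -0.2
```

>>> step_arm --pt "0 0 0 1.5 0 0 0" --pt "0 0 0 2.5 0 0 0"

```text
time: 14.05
eef_pos: [535.5, 36.1, 50.8]
orientation: [0.703, 0.08, -0.088, -0.701]
force: [-14.2, -4.7, 11.1]
opening: 0.2
```

>>> step_arm --pt "0 0 0 -5 0 0 0" --pt "0 0 0 -15 0 0 0" --pt "0 0 0 -30 0 0 0" --pt "0 0 0 -45 0 0 0" --pt "0 0 0 -60 -10 0 0" --pt "0 0 0 -70 -40 0 0" --pt "0 0 0 -80 -80 0 0" --pt "0 0 0 -90 -120 0 0" --pt "0 0 0 -100 -150 0 0" --pt "0 0 0 -110 -170 0 0" --pt "0 0 0 -115 -180 0 0" --pt "0 0 0 -115 -180 0 0"

```text
time: 15.55
eef_pos: [425.5, 9.5, 232.6]
orientation: [0.703, 0.08, -0.087, -0.701]
force: [-0.1, -0.3, 0.2]
opening: -0.0
```

```bash
python3 - <<'E'
from h import *
snap('scene','s4.png',(220,140,400,290),4)
o=observe();print(o['time'],o['eef_pos'],o['force'])
E
```

```text
15.6 [425.47648958   9.567048   231.98579109] [-0.45074514 -0.21460388 -0.28387018]
```

View pics/s4.png

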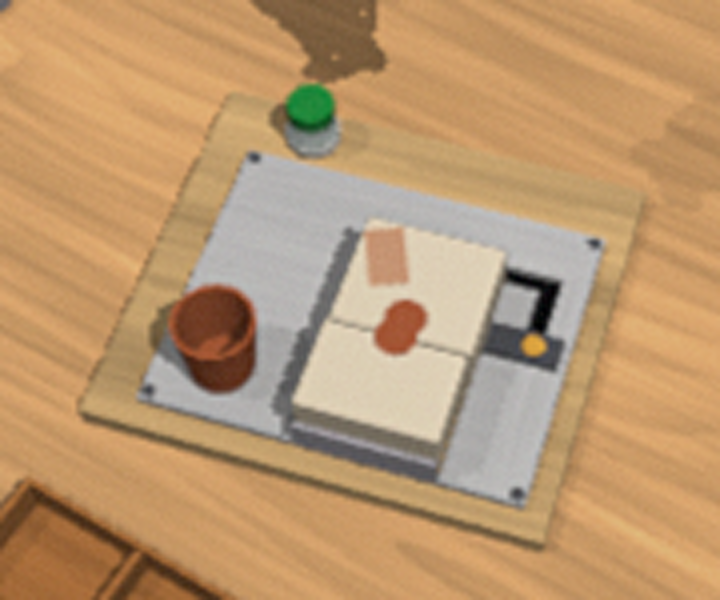

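The halves meet with only a hairline seam (crop pixels 330,320 to 470,352), the pin (534,345) is at the slot's end, the jar and cup have not moved, and the arm is clear.

```bash
python3 - <<'E'
from h import *
p=[ray('scene',220+(u+.5)/4-.5,140+(v+.5)/4-.5,35)[:2] for u,v in((553,282),(534,345))];print(np.linalg.norm(p[1]-p[0]))
print(finish_job())
E
```

```text
58.38026355069874
the job is handed in; nothing more can be done
None
```

The mould is closed and the job is handed in, at about 15.6 s of the 50 s allowed. I pushed the moving half by its rear face along the long leg until the pin stopped in the corner. Then I went round and pushed the near face along the short leg to the end.

- **Long leg:** the half travelled about 90 mm, and the force then rose to 9 N with almost no further movement.
- **Short leg:** the force rose to about 15 N sideways with almost no further movement. The last picture puts the pin 58.4 mm along this leg. That is 1.6 mm short of the nominal 60 mm, but within what the pixels and the 2 mm calibration can resolve.
- **Upward force:** during the short-leg push the sensor also read up to 11 N upward on the tool. That means the fingers pressed the half down, not up.
- **Final state:** the last picture shows only a hairline seam between the halves. The jar and cup have not moved, and the arm is clear about 230 mm above the bench with no contact force. I did not re-check the things standing on the bench, but the arm's path stayed clear of them.

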